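# Seat the angle block and hold the plunger gauge on its marked spot

### The arm

A 6-joint arm with a two-finger parallel gripper is mounted at the origin on a cart in front of the work surface, level with it; the furniture and walls round the work are solid. World frame = base frame: x ahead of the robot, y to its left, z up, the work surface at z = 0. Lengths are in m, angles in rad, forces in N, time in s.
With the tool pointing down it reaches from about 0.425 to 0.95 m from the base axis. Payload 14.7 kg.
Tool frame: the origin (TCP) lies on the centre line of the jaws, within the pads' length; the fingertips stand 8 mm ahead of it and the grasp point (between the pads) lies 11 mm behind it (manip.tip_reach is the distance from the TCP to the fingertips, in m); z points along the fingers, y is the line along which they close (so a half turn about z gives the same grasp; the last joint's range is limited). The gripper opens to 85 mm and grips with 20 to 120 N. Pads are 22 mm wide; open, the fingers measure 114 mm over their backs; the gripper's body (76 mm by 85 mm) begins 54 mm behind the grasp point. The pads swing forward as they close: fully open they stand 13 mm farther back than shut.
Start: joints at [-1.27, 0.48, 1.596, -0, 1.065, -0.047], TCP at [0.222, -0.611, 0.239] pointing down, gripper open.
Joint ranges: [-2.75, 2.75], [-0.82, 2.05], [0.23, 2.67], [-1.56, 4.7], [0.09, 2.69], [-2.92, 2.92]. Speed limits (rad/s): [1.89, 1.89, 2.39, 3.01, 3.01, 3.01].

### API

Orientations are given as a 3x3 rotation matrix whose columns are the frame's x, y, z axes.
In Python, from workcell import manip gives the robot as it stands.
- The arm moves only by the tool send_rows, never from a script. Its argument "commands" is a list of rows, each an object of numbers: "tx", "ty", "tz": the shift along the tool's x, y, z in mm; "ax", "ay", "az": the turn, a rotation vector about the tool's x, y, z in degrees; "hand": the gripper's target within -1 to 1 (fully open at 1, half-way at 0, shut at -1). In form: [{"tx": .., "ty": .., "tz": .., "ax": .., "ay": .., "az": .., "hand": ..}, ...]. A call has exactly 8 rows; each row is the pose to reach, as a shift and turn from the pose commanded when the call began, along the tool's axes at that moment; what a row does not reach only later rows make up. A row lasts 1/8 s, in which the tool goes at most 62.5 mm and 10.7 degrees, less where a joint would pass 70% of its speed; a pose out of reach is approached as far as the arm can. A call with a gripper value outside its range is refused whole. The fingers move at their own pace and stop on an object; the grip force is fixed at half the most. Time passes only in rows, so rows that repeat a pose let the fingers close, or fill a call up. It gives the time, the measured TCP pose, the force, the opening and the grip force at its end, in the units of the state.
- manip.state(): the state, without advancing time (a new reading comes with each control period).
- manip.grab_frame(name): name is "side" or "top"; returns a dict with "color" (400x640x3 uint8, red, green, blue), "fx", "fy", "cx", "cy" (pixels), "R" (3x3) and "t" (3): a world point X has camera coordinates R X + t. Camera axes: x right, y down, z forward; pixel columns grow to the right and rows downward; lengths in m; the calibration is good to about 2 mm. A picture is of the moment at which its call begins. There is no depth.
- manip.sign_off(): hands the job in; it is judged then, once.
The state is a dict: "t": time; "qpos": joint angles; "qd": joint speeds; "joint_efforts": joint torques, N m; "ee_pos": TCP position; "tool_rot": TCP orientation; "wrist_force": force on the tool from outside, world axes, zero at the start; "wrist_torque": the same for the moment, N m; "gripper_width": finger opening in m; "finger_force": force on a finger pad.
Only numpy, scipy, OpenCV 4.12 (cv2) and the standard library are available. Lean on these libraries where they do the work, as an engineer would, in place of code of your own. Each camera call takes 0.05 s, during which the arm holds its last target. There are 200 camera calls.

### The job

Put the angle block on the checking base so that its two holes go over the base's two pegs (wide hole over the thick peg) and its foot lies fully home, and let go of it. Then lift the plunger gauge out of its holder and gently hold its tip on the ringed spot of the block's sloping face, with the gauge square to that face and its plunger pressed about half-way in. Finish while still holding the gauge there; leave the other things on the bench alone.

Things in the scene. Friction and masses are not known exactly. Their poses are not given: they have to be found in the camera images.
- block_grip (a point): Place to grip the aluminium angle block: across its 40 mm width (own y), from above, on solid sides (flush within 1 mm). Point on its middle plane, 27 mm above its underside, 4 mm from the foot's middle toward own +x (the high end); the sloping top is 10 mm above this point. The block is loose, 0.25 to 0.5 kg, and stands on the bench at the start.
- base_seat (a point): Wooden checking base fixed to the bench, 180x76x18 mm, with two upright tapered steel pegs 54 mm either side of its middle on its long axis (own x): 14 mm thick at +x, 8 mm at -x, each 18 mm tall above its top. This point is on its top, 4 mm from its middle toward +x. Block fully home: block_grip is 27 mm straight above it, x axes agree.
- spot (a point): Centre of the ringed spot (ring 12 mm across, four short ticks) on the block's sloping face; 9 mm toward the block's +x from block_grip and 14 mm higher. Its z axis is square to the face, pointing out of it (20 degrees from vertical, leaning to the block's low end); x runs up the slope.
- gauge_grip (a point): Centre of the square body of the plunger gauge (loose, 0.15 kg, upright in its holder at the start): black body 26x26 mm, 75 mm tall, small round face high on one side, 3 mm button on top; below it a round stem 12 mm thick, 25 mm long, then a thin plunger. z points up along the gauge, x and y are square to its sides. Tip 80.5 mm below when the plunger is out.
- gauge_tip (a point): The rounded lower end (5 mm thick) of the gauge's plunger. z points up along the gauge.
- plunger (a joint): How far the plunger is pushed into the gauge: 0 fully out, 0.012 m fully in. Its spring gives about 1.6 N when it starts to move, 4 N half-way (0.006), 6.4 N at the end; it is rigid only when fully in.
- gauge: The gauge as a whole; origin on its axis at the lower end of the stem, 62.5 mm below gauge_grip, z up along the gauge.
- block: The angle block; origin at the middle of its underside. Foot 140x40x14 mm with a vertical hole through each end: 16 mm wide at x = +54 mm, 10 mm at x = -54 mm. Between them a flat top plate slopes up at 20 degrees toward +x, its top from 22 mm above the underside (x = -38 mm) to 50 mm (x = +38 mm).
- holder: Wooden gauge holder fixed to the bench, 70x70x50 mm, with an upright 16 mm hole in the middle; the gauge's square body rests on its top, stem and plunger hang 43 mm down in the hole: lift the gauge at least 50 mm to clear it. Origin at the middle of its underside.
- sanding_block: Bystander: cork sanding block, 56x96x26 mm; origin at its underside. Not to be moved.
- wax_tin: Bystander: small wax tin, 56x72x36 mm; origin at its underside. Not to be moved.
- thread_cone: Bystander: upright cone of thread, 45 mm thick, 100 mm tall; origin at its underside. Not to be moved.
- glass_jar: Bystander: lidded glass jar, 70 mm thick, 88 mm tall; origin at its underside. Not to be moved.
- try_square: Bystander: try square lying flat, 168x100x12 mm; origin at its underside. Not to be moved.
- marker_pen: Bystander: black marker pen lying flat, 133 mm long, 10 mm thick; origin at its underside. Not to be moved.
- hone_roller: Bystander: turned wooden roller lying on its side, 62 mm long, 31 mm thick; origin at its underside. Not to be moved.
Things that resemble listed ones, but are neither listed nor needed, are in the scene too. What is meant by the holder is not pink, and is the larger of those in its own colour.

How it is judged:
By the outcome, as a careful person would: the job done as asked, in the order asked, and still so for the second after the job is handed in, while the arm keeps its last pose, push and grip.
It also fails if it takes over 64 s, if anything falls off the work surface, if the arm or the gripper's body presses on something with over 40 N, if the wrist force passes 120 N, or if a joint passes its speed limit or range.

## Working session

There is one attempt and no reset: what is moved stays moved. The work goes in short steps, Python scripts to look and compute and a tool call to move; the robot and the scene stay as the last step left them, time stands still between calls to the robot, and variables do not carry over. Pictures are saved under pics/ and viewed, at most 10 in all, crops included, and the job is handed in when it is done.

Besides the shell and the picture viewer there is one more tool, called after "Emit:" as name(argument=value, ...) on one line, values as JSON. send_rows: Moves the arm, as the interface text tells. Its arguments: {"type":"object","properties":{"commands":{"type":"array","items":{"type":"object","properties":{"tx":{"type":"number"},"ty":{"type":"number"},"tz":{"type":"number"},"ax":{"type":"number"},"ay":{"type":"number"},"az":{"type":"number"},"hand":{"type":"number"}}}}},"required":["commands"]}

```bash
mkdir -p pics; cat > h.py <<'E'
import numpy as np, cv2
from workcell import manip
def grab(n,save=None):
    f=manip.grab_frame(n); f['R']=np.array(f['R']); f['t']=np.array(f['t'])
    if save: cv2.imwrite('pics/'+save,cv2.cvtColor(np.array(f['color']),cv2.COLOR_RGB2BGR))
    return f
def ray(f,u,v):
    d=np.array([(u-f['cx'])/f['fx'],(v-f['cy'])/f['fy'],1.])
    return -f['R'].T@f['t'], f['R'].T@d
def onz(f,u,v,z):
    c,d=ray(f,u,v); return c+d*(z-c[2])/d[2]
def proj(f,X):
    p=f['R']@np.array(X)+f['t']; return np.array([f['fx']*p[0]/p[2]+f['cx'],f['fy']*p[1]/p[2]+f['cy']])
def tri(f,a,g,b):
    c1,d1=ray(f,*a);c2,d2=ray(g,*b)
    s=np.linalg.lstsq(np.array([d1,-d2]).T,c2-c1,rcond=None)[0]
    p,q=c1+s[0]*d1,c2+s[1]*d2
    return (p+q)/2,np.linalg.norm(p-q)
E
python3 - <<'E'
from h import *
for n in('top','side'):
    f=grab(n,n+'0.png'); print(n,f['fx'],f['fy'],f['cx'],f['cy'],f['R'].round(3).tolist(),(-f['R'].T@f['t']).round(3))
print(manip.state(), manip.tip_reach)
E
```

```text
top 440.5427761615132 440.5427761615132 322.45542142556 197.79528723793652 [[-0.001, -1.0, -0.006], [-0.996, 0.002, -0.089], [0.089, 0.006, -0.996]] [ 4.450e-01 -1.000e-03  1.758e+00]
side 418.0974553123785 418.0974553123785 323.181118099037 197.47799984584594 [[-0.912, -0.41, -0.014], [-0.152, 0.37, -0.916], [0.381, -0.834, -0.4]] [0.034 1.179 0.641]
{'t': 0.1, 'qpos': array([-1.26958398e+00,  4.80761544e-01,  1.59685848e+00, -1.29615976e-06,
        1.06513124e+00, -4.65673033e-02]), 'qd': array([-0.00081138, -0.00110685, -0.00196447, -0.00016898, -0.00061131,
        0.00089062]), 'joint_efforts': array([-7.86324399e-04, -9.52255940e+01, -4.31044114e+01, -2.37594186e-04,
        5.31816651e-03, -6.77477360e-06]), 'ee_pos': array([ 0.22144762, -0.61068834,  0.23872375]), 'tool_rot': array([[ 9.40131543e-01,  3.40811623e-01, -3.44817818e-04],
       [ 3.40811794e-01, -9.40130894e-01,  1.10611202e-03],
       [ 5.28019482e-05, -1.15740878e-03, -9.99999329e-01]]), 'wrist_force': array([ 0.02450579,  0.79533367, -1.04020811]), 'wrist_torque': array([ 0.04367352, -0.02746123,  0.01480279]), 'finger_force': 0.0, 'gripper_width': 0.08519561413518595} 0.008
```

View pics/top0.png

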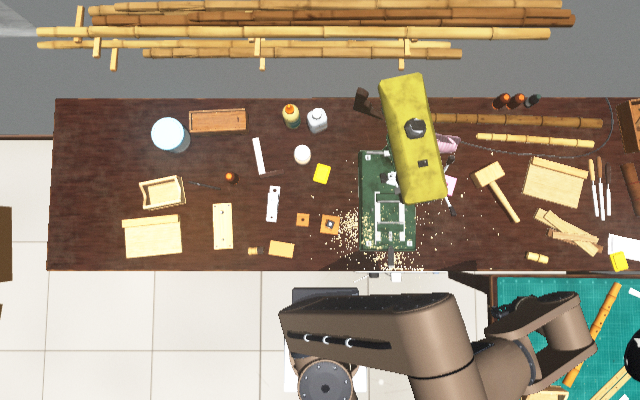

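View pics/side0.png

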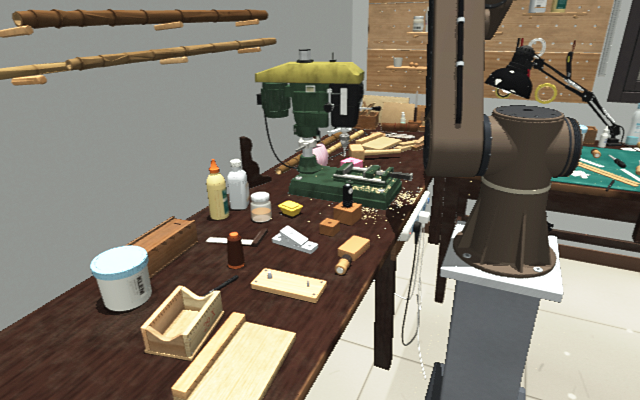

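The top view shows the block at about (273,204) and the pegged base at (222,226). Two orange holders stand at (330,224), larger and with the gauge in it, and (303,219), smaller and empty; a pink one sits behind the drill press at about (450,183). The orange (330,224) fits, being larger in its colour and holding the gauge. The side view shows the same: block (295,240), base (289,285), holder (347,212). I'll confirm with enlarged crops.

```bash
python3 - <<'E'
import cv2
a=cv2.imread('pics/top0.png')[175:262,205:350]; cv2.imwrite('pics/tc.png',cv2.resize(a,None,fx=5.5,fy=5.5,interpolation=cv2.INTER_CUBIC))
a=cv2.imread('pics/side0.png')[170:305,225:380]; cv2.imwrite('pics/sc.png',cv2.resize(a,None,fx=4.4,fy=4.4,interpolation=cv2.INTER_CUBIC)); print(a.shape)
E
```

```text
(135, 155, 3)
```

View pics/tc.png

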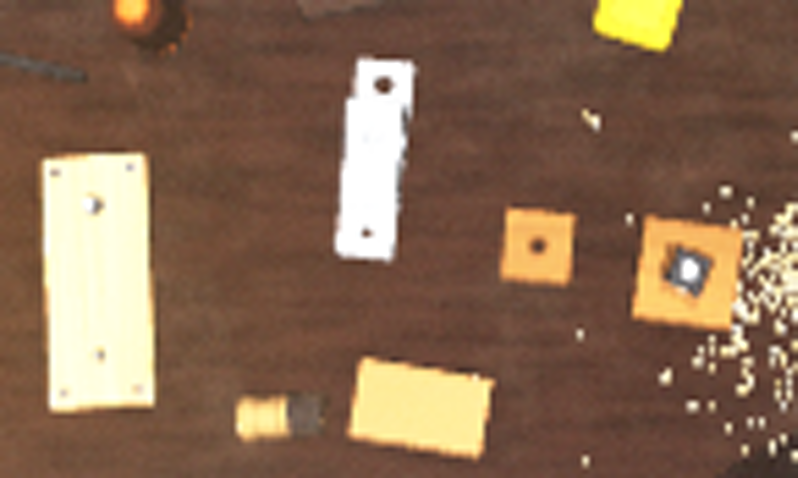

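View pics/sc.png

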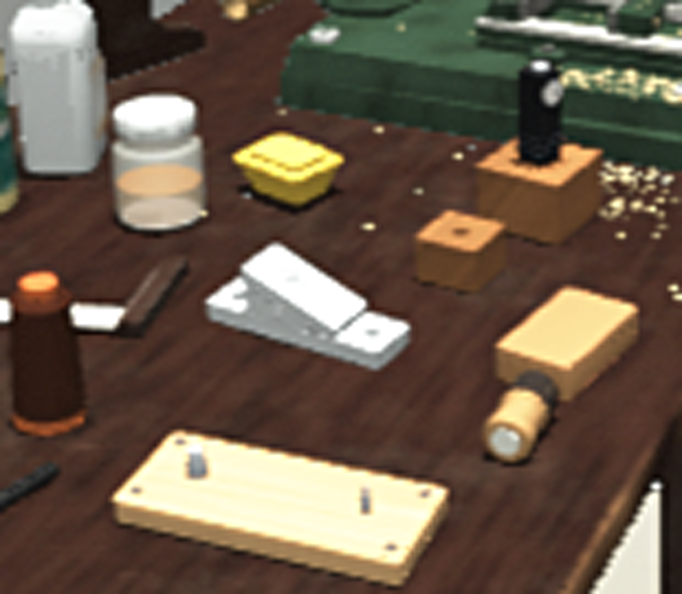

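The crops confirm it: the larger orange holder holds the gauge, and the small orange one is empty. The block's wide hole is at crop (384,85), far from the robot, and the base's thick peg at crop (93,204) is also far, so no large turn is needed.

```bash
cat >> h.py <<'E'
def blob(img,u,v,r,dark=True,lvl=0.5):
    """weighted centroid of dark/bright spot near (u,v)"""
    g=cv2.cvtColor(np.array(img),cv2.COLOR_RGB2GRAY).astype(float)
    u0,v0=int(round(u)),int(round(v)); w=g[v0-r:v0+r+1,u0-r:u0+r+1]
    w=(np.median(w)-w) if dark else (w-np.median(w)); w=np.clip(w-0.25*w.max(),0,None)
    y,x=np.mgrid[v0-r:v0+r+1,u0-r:u0+r+1]; return np.array([(w*x).sum(),(w*y).sum()])/w.sum()
def rect(mask,u,v):
    n,l,s,c=cv2.connectedComponentsWithStats(mask.astype(np.uint8)); k=l[int(v),int(u)]
    cn=max(cv2.findContours((l==k).astype(np.uint8),cv2.RETR_EXTERNAL,cv2.CHAIN_APPROX_NONE)[0],key=cv2.contourArea)
    return cv2.minAreaRect(cn),cv2.boxPoints(cv2.minAreaRect(cn)),cn
E
python3 - <<'E'
from h import *
np.set_printoptions(precision=4,suppress=True)
T=grab('top');S=grab('side')
tc=lambda u,v:(205+(u-2.5)/5.5,175+(v-2.5)/5.5); sc=lambda u,v:(225+(u-2)/4.4,170+(v-2)/4.4)
def sub(n,t,s,z,r=2):
    a=blob(T['color'],*tc(*t),r); b=blob(S['color'],*sc(*s),r)
    print(n,a,b,'top',onz(T,*a,z)[:2],'side',onz(S,*b,z)[:2]); return onz(T,*a,z)
sub('big',(384,85),(238,297),.014); sub('small',(366,233),(373,332),.014)
img=cv2.cvtColor(np.array(T['color']),cv2.COLOR_RGB2HSV); r,g,b=[np.array(T['color'])[...,i].astype(int) for i in range(3)]
def rr(n,m,t,z):
    R,B,c=rect(m,*tc(*t)); W=np.array([onz(T,*p,z)[:2] for p in B]); e1=W[1]-W[0];e2=W[2]-W[1]
    L=e1 if np.linalg.norm(e1)>np.linalg.norm(e2) else e2; L=L*np.sign(L[0])
    print(n,W.mean(0),np.linalg.norm(e1),np.linalg.norm(e2),'yaw',np.degrees(np.arctan2(L[1],L[0])))
rr('base',(r>150)&(g>110),(100,300),.018)
rr('block',(b>110),(375,160),.02)
rr('holder',(r>120)&(r-b>60),(650,300),.05)
for n,t,s in(('thick',(93,204),(197,455)),('thin',(100,354),(365,490))): # peg tops
    print(n,tri(T,tc(*t),S,sc(*s)))
for n,s in(('thickfoot',(198,474)),('thinfoot',(365,511))): print(n,onz(S,*sc(*s),.018))
print('gauge button',tri(T,tc(689,270),S,sc(541,66)))
print('jar etc',onz(S,*sc(155,225),0),onz(S,*sc(290,205),0), onz(S,*sc(50,430),0))
E
```

```text
big [274.2548 190.025 ] [280.3187 236.8104] top [0.6317 0.2019] side [0.6293 0.2001]
small [271.1978 216.9248] [309.0992 245.0331] top [0.5245 0.2131] side [0.5249 0.2109]
base [0.4899 0.4061] 0.07868284322423141 0.18238688236079306 yaw 3.3688337023984722
block [0.5783 0.2089] 0.14440777010224568 0.04699912654151031 yaw -6.120923199091242
holder [ 0.4879 -0.0432] 0.08543265982062621 0.12877428617788406 yaw 75.86343063308018
thick (array([0.5443, 0.4066, 0.0312]), np.float64(0.0011898263606735422))
thin (array([0.4375, 0.3996, 0.0312]), np.float64(0.0011369528488511585))
thickfoot [0.5438 0.4067 0.018 ]
thinfoot [0.4366 0.4011 0.018 ]
gauge button (array([ 0.4933, -0.0183,  0.1279]), np.float64(0.0019147528799708011))
jar etc [0.7639 0.1062 0.    ] [0.6836 0.0346 0.    ] [0.6703 0.3793 0.    ]
```

```bash
cat >> h.py <<'E'
from scipy.spatial.transform import Rotation as Ro
def down(yaw):
    c,s=np.cos(np.radians(yaw)),np.sin(np.radians(yaw)); return np.array([[c,s,0],[s,-c,0],[0,0,-1.]])
def rel(p,R,p0=None,R0=None):
    """shift mm / rotvec deg from pose (default measured) to world pose p,R"""
    st=manip.state(); p0=st['ee_pos'] if p0 is None else np.array(p0); R0=st['tool_rot'] if R0 is None else R0
    return np.r_[R0.T@(np.array(p)-p0)*1e3,Ro.from_matrix(R0.T@R).as_rotvec(degrees=True)].round(1)
E
python3 - <<'E'
from h import *
np.set_printoptions(precision=3,suppress=True)
T=grab('top');S=grab('side')
print('headfront',tri(T,(406,203),S,(362,66)),tri(T,(444,199),S,(362,66)),tri(T,(378,84),S,(257,76)))
print('handle',tri(T,(397,278),S,(411,177)))
for p in([.2215,-.6107,.40],[.18,-.46,.42],[.26,-.37,.42],[.34,-.28,.42],[.40,-.20,.42],[.45,-.10,.42],[.48,0,.40],[.53,.1,.32],[.5816,.2061,.25],[.5816,.2061,.1],[.5816,.2061,.016]): print(p,rel(p,down(-5.9)))
E
```

```text
headfront (array([ 0.536, -0.239,  0.479]), np.float64(0.015511105942414356)) (array([ 0.561, -0.348,  0.467]), np.float64(0.010133149397057895)) (array([ 0.911, -0.165,  0.44 ]), np.float64(0.005199745217327047))
handle (array([ 0.314, -0.262,  0.096]), np.float64(0.04408616064458823))
[0.2215, -0.6107, 0.4] [   0.    -0.3 -160.9   -0.     0.    25.8]
[0.18, -0.46, 0.42] [  12.4 -156.1 -180.9   -0.     0.    25.8]
[0.26, -0.37, 0.42] [ 118.3 -213.5 -180.8   -0.     0.    25.8]
[0.34, -0.28, 0.42] [ 224.2 -270.8 -180.8   -0.     0.    25.8]
[0.4, -0.2, 0.42] [ 307.8 -325.6 -180.8   -0.     0.    25.8]
[0.45, -0.1, 0.42] [ 388.9 -402.6 -180.7   -0.     0.    25.8]
[0.48, 0, 0.4] [ 451.2 -486.3 -160.7   -0.     0.    25.8]
[0.53, 0.1, 0.32] [ 532.3 -563.3  -80.7   -0.     0.    25.8]
[0.5816, 0.2061, 0.25] [ 617.  -645.4  -10.6   -0.     0.    25.8]
[0.5816, 0.2061, 0.1] [ 617.  -645.3  139.4   -0.     0.    25.8]
[0.5816, 0.2061, 0.016] [ 617.  -645.3  223.4   -0.     0.    25.8]
```

Emit:
send_rows(commands=[{"tx": 4, "ty": -52, "tz": -30, "az": 3, "hand": 1}, {"tx": 8, "ty": -104, "tz": -60, "az": 6, "hand": 1}, {"tx": 12, "ty": -156, "tz": -90, "az": 9, "hand": 1}, {"tx": 64, "ty": -184, "tz": -90, "az": 12, "hand": 1}, {"tx": 117, "ty": -213, "tz": -90, "az": 14, "hand": 1}, {"tx": 170, "ty": -242, "tz": -90, "az": 17, "hand": 1}, {"tx": 222, "ty": -270, "tz": -90, "az": 20, "hand": 1}, {"tx": 265, "ty": -298, "tz": -90, "az": 23, "hand": 1}])

```text
invalid input
```

```bash
python3 - <<'E'
from h import *
s=manip.state();print(s['t'],s['ee_pos'],s['qpos'].round(2),s['wrist_force'].round(1))
for p in([.34,-.28,.33],[.42,-.15,.33],[.45,-.10,.33],[.48,0,.33],[.53,.1,.30],[.5816,.2061,.20],[.5816,.2061,.1]): print(p,rel(p,down(-5.9)))
E
```

```text
0.3 [ 0.22155008 -0.61094182  0.2390765 ] [-1.27  0.48  1.6   0.    1.07 -0.05] [1.3 0.3 0.6]
[0.34, -0.28, 0.33] [ 224.2 -270.8  -90.8   -0.     0.    25.8]
[0.42, -0.15, 0.33] [ 343.7 -365.7  -90.8   -0.     0.    25.8]
[0.45, -0.1, 0.33] [ 388.9 -402.5  -90.7   -0.     0.    25.8]
[0.48, 0, 0.33] [ 451.2 -486.3  -90.7   -0.     0.    25.8]
[0.53, 0.1, 0.3] [ 532.3 -563.3  -60.7   -0.     0.    25.8]
[0.5816, 0.2061, 0.2] [ 617.  -645.4   39.4   -0.     0.    25.8]
[0.5816, 0.2061, 0.1] [ 617.  -645.3  139.4   -0.     0.    25.8]
```

Emit:
send_rows(commands=[{"tx": 4, "ty": -52, "tz": -30, "ax": 0, "ay": 0, "az": 3, "hand": 1}, {"tx": 8, "ty": -104, "tz": -60, "ax": 0, "ay": 0, "az": 6, "hand": 1}, {"tx": 12, "ty": -156, "tz": -90, "ax": 0, "ay": 0, "az": 9, "hand": 1}, {"tx": 64, "ty": -184, "tz": -90, "ax": 0, "ay": 0, "az": 12, "hand": 1}, {"tx": 117, "ty": -213, "tz": -90, "ax": 0, "ay": 0, "az": 14, "hand": 1}, {"tx": 170, "ty": -242, "tz": -90, "ax": 0, "ay": 0, "az": 17, "hand": 1}, {"tx": 222, "ty": -270, "tz": -90, "ax": 0, "ay": 0, "az": 20, "hand": 1}, {"tx": 265, "ty": -298, "tz": -90, "ax": 0, "ay": 0, "az": 23, "hand": 1}])

```text
t: 1.3
ee_pos: [0.3703, -0.2389, 0.3295]
tool_rot: [[0.998, -0.055, 0.001], [-0.055, -0.998, -0.0], [0.001, 0.0, -1.0]]
wrist_force: [1.1, -0.9, 0.1]
gripper_width: 0.0855
finger_force: 0.0
```

Emit:
send_rows(commands=[{"tx": 22, "ty": -55, "tz": 0, "ax": 0, "ay": 0, "az": 0, "hand": 1}, {"tx": 45, "ty": -110, "tz": 0, "ax": 0, "ay": 0, "az": 1, "hand": 1}, {"tx": 69, "ty": -166, "tz": 0, "ax": 0, "ay": 0, "az": 1, "hand": 1}, {"tx": 92, "ty": -222, "tz": 5, "ax": 0, "ay": 0, "az": 2, "hand": 1}, {"tx": 115, "ty": -279, "tz": 15, "ax": 0, "ay": 0, "az": 2, "hand": 1}, {"tx": 138, "ty": -335, "tz": 30, "ax": 0, "ay": 0, "az": 3, "hand": 1}, {"tx": 161, "ty": -390, "tz": 50, "ax": 0, "ay": 0, "az": 3, "hand": 1}, {"tx": 184, "ty": -445, "tz": 70, "ax": 0, "ay": 0, "az": 3, "hand": 1}])

```text
t: 2.3
ee_pos: [0.5771, 0.1953, 0.259]
tool_rot: [[0.994, -0.106, 0.001], [-0.106, -0.994, 0.0], [0.001, -0.0, -1.0]]
wrist_force: [0.9, -0.8, 1.2]
gripper_width: 0.0854
finger_force: 0.0
```

```bash
python3 - <<'E'
from h import *
s=manip.state();print(s['t'],s['ee_pos'],s['qpos'].round(2))
for z in(.1,.06,.016): print(rel([.5813,.2063,z],down(-5.9)))
E
```

```text
2.3 [0.57705988 0.19531784 0.25903717] [ 0.28  0.4   1.67 -0.    1.07  1.95]
[  3.  -11.3 159.   -0.   -0.   -0.2]
[  2.9 -11.3 199.   -0.   -0.   -0.2]
[ 2.90e+00 -1.13e+01  2.43e+02 -0.00e+00 -0.00e+00 -2.00e-01]
```

Emit:
send_rows(commands=[{"tx": 1, "ty": -5, "tz": 50, "ax": 0, "ay": 0, "az": 0, "hand": 1}, {"tx": 3, "ty": -11.3, "tz": 105, "ax": 0, "ay": 0, "az": 0, "hand": 1}, {"tx": 3, "ty": -11.3, "tz": 155, "ax": 0, "ay": 0, "az": 0, "hand": 1}, {"tx": 3, "ty": -11.3, "tz": 200, "ax": 0, "ay": 0, "az": 0, "hand": 1}, {"tx": 3, "ty": -11.3, "tz": 230, "ax": 0, "ay": 0, "az": 0, "hand": 1}, {"tx": 3, "ty": -11.3, "tz": 243, "ax": 0, "ay": 0, "az": 0, "hand": 1}, {"tx": 3, "ty": -11.3, "tz": 243, "ax": 0, "ay": 0, "az": 0, "hand": 1}, {"tx": 3, "ty": -11.3, "tz": 243, "ax": 0, "ay": 0, "az": 0, "hand": 0}])

```text
t: 3.3
ee_pos: [0.5814, 0.2044, 0.0178]
tool_rot: [[0.994, -0.106, 0.002], [-0.106, -0.994, 0.001], [0.002, -0.001, -1.0]]
wrist_force: [-0.0, -0.3, -0.2]
gripper_width: 0.0696
finger_force: 0.0
```

Emit:
send_rows(commands=[{"tx": 0, "ty": 0, "tz": 0, "ax": 0, "ay": 0, "az": 0, "hand": -0.3}, {"tx": 0, "ty": 0, "tz": 0, "ax": 0, "ay": 0, "az": 0, "hand": -0.6}, {"tx": 0, "ty": 0, "tz": 0, "ax": 0, "ay": 0, "az": 0, "hand": -1}, {"tx": 0, "ty": 0, "tz": 0, "ax": 0, "ay": 0, "az": 0, "hand": -1}, {"tx": 0, "ty": 0, "tz": 0, "ax": 0, "ay": 0, "az": 0, "hand": -1}, {"tx": 0, "ty": 0, "tz": 0, "ax": 0, "ay": 0, "az": 0, "hand": -1}, {"tx": 0, "ty": 0, "tz": 0, "ax": 0, "ay": 0, "az": 0, "hand": -1}, {"tx": 0, "ty": 0, "tz": 0, "ax": 0, "ay": 0, "az": 0, "hand": -1}])

```text
t: 4.3
ee_pos: [0.5813, 0.2044, 0.0178]
tool_rot: [[0.994, -0.106, 0.002], [-0.106, -0.994, 0.001], [0.002, -0.001, -1.0]]
wrist_force: [-2.6, -0.4, 10.8]
gripper_width: 0.0385
finger_force: 60.5
```

```bash
python3 - <<'E'
from h import *
s=manip.state();print(s['t'],s['ee_pos'],s['tool_rot'].round(4),s['qpos'].round(2))
y=3.5
for p in([.5816,.2061,.11],[.494,.4055,.11]): print(rel(p,down(-5.9)),rel(p,down(y)))
E
```

```text
4.3 [0.58126023 0.20439526 0.01781024] [[ 9.944e-01 -1.059e-01  1.600e-03]
 [-1.059e-01 -9.944e-01  5.000e-04]
 [ 1.600e-03 -7.000e-04 -1.000e+00]] [0.29 0.72 1.83 0.   0.59 1.97]
[  0.3  -1.8 -92.2  -0.   -0.1  -0.2] [  0.3  -1.8 -92.2  -0.   -0.1  -9.6]
[-1.079e+02 -1.908e+02 -9.220e+01 -0.000e+00 -1.000e-01 -2.000e-01] [-1.079e+02 -1.908e+02 -9.220e+01 -0.000e+00 -1.000e-01 -9.600e+00]
```

Emit:
send_rows(commands=[{"tx": 0, "ty": 0, "tz": -30, "ax": 0, "ay": 0, "az": 0, "hand": -1}, {"tx": 0, "ty": 0, "tz": -70, "ax": 0, "ay": 0, "az": 0, "hand": -1}, {"tx": -20, "ty": -40, "tz": -80, "ax": 0, "ay": 0, "az": -2, "hand": -1}, {"tx": -45, "ty": -80, "tz": -80, "ax": 0, "ay": 0, "az": -4, "hand": -1}, {"tx": -70, "ty": -125, "tz": -80, "ax": 0, "ay": 0, "az": -6, "hand": -1}, {"tx": -95, "ty": -170, "tz": -75, "ax": 0, "ay": 0, "az": -8, "hand": -1}, {"tx": -108, "ty": -191, "tz": -62, "ax": 0, "ay": 0, "az": -9.5, "hand": -1}, {"tx": -108, "ty": -191, "tz": -62, "ax": 0, "ay": 0, "az": -9.5, "hand": -1}])

```text
t: 5.3
ee_pos: [0.4917, 0.4067, 0.0778]
tool_rot: [[0.998, 0.062, -0.001], [0.062, -0.998, -0.001], [-0.001, 0.001, -1.0]]
wrist_force: [0.6, 0.2, -3.8]
gripper_width: 0.0385
finger_force: 62.5
```

```bash
python3 - <<'E'
from h import *
T=grab('top');S=grab('side')
s=manip.state();print(s['t'],s['ee_pos'],s['tool_rot'].round(4),s['gripper_width'])
a=np.array(S['color'])[220:320,225:345,::-1];b=np.array(T['color'])[170:260,180:260,::-1]
a=cv2.resize(a,None,fx=4,fy=4,interpolation=cv2.INTER_CUBIC);b=cv2.resize(b,(320,360),interpolation=cv2.INTER_CUBIC)
c=np.zeros((400,800,3),np.uint8);c[:,:480]=a;c[:360,480:]=b;cv2.imwrite('pics/m1.png',c)
E
```

```text
5.4 [0.49321495 0.40529297 0.07861849] [[ 9.982e-01  6.010e-02 -2.000e-04]
 [ 6.010e-02 -9.982e-01 -4.000e-04]
 [-3.000e-04  4.000e-04 -1.000e+00]] 0.03812530101546254
```

View pics/m1.png

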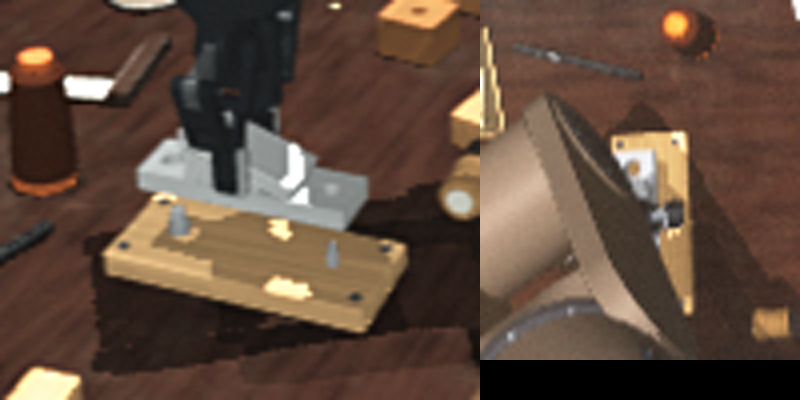

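The mosaic shows the block held above the base with pegs clear. In the side crop the holes are near (171,160) and (332,187), with the peg tops at (179,207) and (333,242). In the top view the wide hole is near (633,168) and the rest is hidden by the arm.

```bash
python3 - <<'E'
from h import *
np.set_printoptions(precision=4,suppress=True)
T=grab('top');S=grab('side')
s=manip.state();p=s['ee_pos'];print(p)
sc=lambda u,v:np.array((225+(u-1.5)/4,220+(v-1.5)/4))
zt=p[2]-.0178+.014
g=cv2.cvtColor(np.array(S['color']),cv2.COLOR_RGB2GRAY)
for n,q in(('bighole',(171,160)),('smallhole',(332,187)),('thicktip',(179,207)),('thintip',(333,242))):
    u,v=sc(*q).round().astype(int); print(n,u,v); print(g[v-4:v+6,u-5:u+6])
B,s_=onz(S,*sc(171,160),zt),onz(S,*sc(332,187),zt); print('holes',B,s_,np.linalg.norm(B-s_))
for zz,q1,q2 in((.036,(179,206),(333,241)),(.018,(179,235),(333,265))):
    a,b=onz(S,*sc(*q1),zz),onz(S,*sc(*q2),zz); print('pegs',a,b,np.linalg.norm(a-b))
# foot lower front edge corners and base rect from side
print('foot corners (bottom front)',onz(S,*sc(138,186),p[2]-.0178),onz(S,*sc(348,226),p[2]-.0178))
u,v=180+(633-481.5)/4,170+(168-1.5)/4; print('top big',onz(T,u,v,zt)); gt=cv2.cvtColor(np.array(T['color']),cv2.COLOR_RGB2GRAY);print(u,v);print(gt[205:222,212:228])
E
```

```text
[0.4939 0.4048 0.0789]
bighole 267 260
[[ 51  95 164 206 210 209 210 197 172 153 104]
 [ 96 166 208 206 199 198 202 198 182 170 166]
 [170 212 209 186 166 164 173 173 169 174 174]
 [211 212 199 166 146 163 175 172 164 171 172]
 [210 206 203 191 167 176 181 180 166 170 171]
 [203 203 205 205 204 205 208 198 176 169 172]
 [189 199 203 204 204 204 206 197 176 168 171]
 [169 168 171 178 181 188 198 203 192 173 173]
 [168 169 168 168 167 167 167 172 174 175 180]
 [172 171 170 168 168 168 168 168 167 167 167]]
smallhole 308 266
[[140 142 141 141 134 124 113  92  83  72  70]
 [138 138 140 140 139 139 141 141 140 134 122]
 [137 137 137 137 138 136 137 138 138 140 140]
 [138 139 142 150 154 146 140 134 136 137 136]
 [136 140 150 168 173 165 148 136 136 136 135]
 [131 129 134 162 172 163 142 138 138 139 136]
 [131 135 136 140 143 137 134 134 134 135 135]
 [128 134 135 136 137 135 137 137 136 135 133]
 [143 130 134 133 133 133 135 137 133 134 135]
 [155 152 149 141 138 134 135 132 131 134 135]]
thicktip 269 271
[[137 159 176 170 168 170 171 173 173 172 171]
 [170 212 214 147 126 147 155 169 171
[... 1648 characters left out ...]
 243 243 239 122 153 149 203]
 [ 77  57  52  53  63 135 146 150 209 244 243 242 125 156 154 202]
 [ 72  52  53  52  57 129 183 198 236 243 243 212 125 155 148 202]
 [109  70  56  52  54  87 173 172 185 180 192 183 124 157 151 204]
 [ 92 107  68  50  54  55 131 169 167 171 128 154 124 157 151 170]
 [ 69  89 100  65  56  52  87 177 175 180 109 117 115 154 149 151]
 [ 59  65  86  90  68  57  65 137 175 177 100 107 116 155 150 152]
 [ 59  62  61  74  77  66  52  83 174 178 101 111 123 155 149 150]
 [ 56  58  60  60  65  66  55  60  98 102  84 112 130 156 130 113]
 [ 55  60  58  56  58  59  61  55  48  45  58  74  88 153 107  66]
 [ 59  59  58  58  59  62  58  58  52  45  53  53  55 119  98  70]]
```

Emit:
send_rows(commands=[{"tx": 0, "ty": 0, "tz": 10, "ax": 0, "ay": 0, "az": 0, "hand": -1}, {"tx": 0, "ty": 0, "tz": 18, "ax": 0, "ay": 0, "az": 0, "hand": -1}, {"tx": 0, "ty": 0, "tz": 22, "ax": 0, "ay": 0, "az": 0, "hand": -1}, {"tx": 0, "ty": 0, "tz": 25, "ax": 0, "ay": 0, "az": 0, "hand": -1}, {"tx": 0, "ty": 0, "tz": 28, "ax": 0, "ay": 0, "az": 0, "hand": -1}, {"tx": 0, "ty": 0, "tz": 30, "ax": 0, "ay": 0, "az": 0, "hand": -1}, {"tx": 0, "ty": 0, "tz": 31, "ax": 0, "ay": 0, "az": 0, "hand": -1}, {"tx": 0, "ty": 0, "tz": 31, "ax": 0, "ay": 0, "az": 0, "hand": -1}])

```text
t: 6.5
ee_pos: [0.4934, 0.4055, 0.0476]
tool_rot: [[0.998, 0.06, -0.0], [0.06, -0.998, 0.0], [-0.0, -0.0, -1.0]]
wrist_force: [-0.5, -0.3, -4.8]
gripper_width: 0.0381
finger_force: 62.6
```

Emit:
send_rows(commands=[{"tx": 0, "ty": 0, "tz": 1, "ax": 0, "ay": 0, "az": 0, "hand": -1}, {"tx": 0, "ty": 0, "tz": 2, "ax": 0, "ay": 0, "az": 0, "hand": -1}, {"tx": 0, "ty": 0, "tz": 3, "ax": 0, "ay": 0, "az": 0, "hand": -1}, {"tx": 0, "ty": 0, "tz": 4, "ax": 0, "ay": 0, "az": 0, "hand": -1}, {"tx": 0, "ty": 0, "tz": 5, "ax": 0, "ay": 0, "az": 0, "hand": -1}, {"tx": 0, "ty": 0, "tz": 6, "ax": 0, "ay": 0, "az": 0, "hand": -1}, {"tx": 0, "ty": 0, "tz": 7, "ax": 0, "ay": 0, "az": 0, "hand": -1}, {"tx": 0, "ty": 0, "tz": 7, "ax": 0, "ay": 0, "az": 0, "hand": -1}])

```text
t: 7.5
ee_pos: [0.4934, 0.4055, 0.0405]
tool_rot: [[0.998, 0.06, -0.0], [0.06, -0.998, -0.0], [-0.0, 0.0, -1.0]]
wrist_force: [0.4, 0.6, -4.2]
gripper_width: 0.0385
finger_force: 62.6
```

Emit:
send_rows(commands=[{"tx": 0, "ty": 0, "tz": 1, "ax": 0, "ay": 0, "az": 0, "hand": -1}, {"tx": 0, "ty": 0, "tz": 2, "ax": 0, "ay": 0, "az": 0, "hand": -1}, {"tx": 0, "ty": 0, "tz": 3, "ax": 0, "ay": 0, "az": 0, "hand": -1}, {"tx": 0, "ty": 0, "tz": 3.5, "ax": 0, "ay": 0, "az": 0, "hand": -1}, {"tx": 0, "ty": 0, "tz": 4, "ax": 0, "ay": 0, "az": 0, "hand": -1}, {"tx": 0, "ty": 0, "tz": 4.5, "ax": 0, "ay": 0, "az": 0, "hand": -1}, {"tx": 0, "ty": 0, "tz": 5, "ax": 0, "ay": 0, "az": 0, "hand": -1}, {"tx": 0, "ty": 0, "tz": 5, "ax": 0, "ay": 0, "az": 0, "hand": -1}])

```text
t: 8.5
ee_pos: [0.4934, 0.4055, 0.0358]
tool_rot: [[0.998, 0.06, 0.0], [0.06, -0.998, 0.0], [0.0, -0.0, -1.0]]
wrist_force: [-1.8, -1.6, 2.0]
gripper_width: 0.0381
finger_force: 63.3
```

Emit:
send_rows(commands=[{"tx": 0, "ty": 0, "tz": 0.7, "ax": 0, "ay": 0, "az": 0, "hand": -1}, {"tx": 0, "ty": 0, "tz": 0.7, "ax": 0, "ay": 0, "az": 0, "hand": -0.3}, {"tx": 0, "ty": 0, "tz": 0, "ax": 0, "ay": 0, "az": 0, "hand": 0.3}, {"tx": 0, "ty": 0, "tz": 0, "ax": 0, "ay": 0, "az": 0, "hand": 1}, {"tx": 0, "ty": 0, "tz": 0, "ax": 0, "ay": 0, "az": 0, "hand": 1}, {"tx": 0, "ty": 0, "tz": -20, "ax": 0, "ay": 0, "az": 0, "hand": 1}, {"tx": 0, "ty": 0, "tz": -80, "ax": 0, "ay": 0, "az": 0, "hand": 1}, {"tx": 0, "ty": 0, "tz": -140, "ax": 0, "ay": 0, "az": 0, "hand": 1}])

```text
t: 9.5
ee_pos: [0.4932, 0.4054, 0.1782]
tool_rot: [[0.998, 0.06, -0.0], [0.06, -0.998, -0.0], [-0.0, 0.0, -1.0]]
wrist_force: [1.5, 0.6, 0.3]
gripper_width: 0.0855
finger_force: 0.0
```

```bash
python3 - <<'E'
from h import *
np.set_printoptions(precision=4,suppress=True)
T=grab('top');S=grab('side'); s=manip.state(); print(s['qpos'].round(2))
hsv=cv2.cvtColor(np.array(T['color']),cv2.COLOR_RGB2HSV); h,sa,v=[hsv[...,i].astype(int) for i in range(3)]
m=(h>8)&(h<18)&(sa>120)&(v>120); m[:210]=0;m[240:]=0;m[:,:317]=0;m[:,345:]=0
m=cv2.morphologyEx(m.astype(np.uint8),cv2.MORPH_OPEN,np.ones((2,2)))
R,B,c=rect(m,322,226); W=np.array([onz(T,*p,.05)[:2] for p in B]);print('holder',R,W,W.mean(0),[np.degrees(np.arctan2(*(W[i+1]-W[i])[::-1])) for i in(0,1)],np.linalg.norm(W[1]-W[0]),np.linalg.norm(W[2]-W[1]))
g=np.array(T['color']).max(2); print(g[215:236,320:342])
tc=lambda u,v:(205+(u-2.5)/5.5,175+(v-2.5)/5.5)
bt=blob(T['color'],*tc(689,270),2,dark=False);print('button',bt,onz(T,*bt,.128))
a=np.array(S['color'])[235:305,240:335,::-1];b=np.array(S['color'])[175:230,325:375,::-1]
a=cv2.resize(a,(475,350),interpolation=cv2.INTER_CUBIC);b=cv2.resize(b,(300,330),interpolation=cv2.INTER_CUBIC)
c=np.zeros((350,775,3),np.uint8);c[:,:475]=a;c[:330,475:]=b;cv2.imwrite('pics/m2.png',c)
E
```

```text
[0.64 0.52 1.68 0.   0.93 2.15]
holder ((319.5, 199.5), (399.0, 639.0), 90.0) [[ 1.4085  1.3228]
 [ 1.3965 -1.2689]
 [-0.1574 -1.1688]
 [-0.16    1.2224]] [0.6219 0.0269] [np.float64(-90.26631244169218), np.float64(176.3118792411358)] 2.5917283912603777 1.5570524367288008
[[106  85 216 246 241 236 236 236 234 198 198 155 157 112 116 101 103 115
  236 112 176 107]
 [107  88 226 249 249 248 248 248 248 244 245 241 240 237 237 235 201 201
  234 173 105 105]
 [100  90 245 249 248 249 249 249 249 249 248 249 249 249 249 249 245 244
  243 239 231 235]
 [100 121 248 247 248 247 248 249 249 249 249 249 248 247 248 248 248 247
  248 247 175 183]
 [ 91 127 248 248 248 247 206 211 184 234 248 247 246 246 247 247 246 247
  247 246 116 230]
 [ 91 134 251 251 250 249 175 170  95 161 178 186 232 247 248 247 248 247
  247 231 106 171]
 [ 83 175 252 252 252 251 175 149 107 117 106 114 149 188 234 249 249 250
  248 228 104 234]
 [ 88 228 252 252 252 224 176 110 120 212 246 131 108 117 171 250 251 251
  249 212 242 177]
 [ 86 230 251 251 251 179 151 105 134 255 255 255 113 117 191 251 251 251
  250 168
[... 479 characters left out ...]
4 254 253 254 254 254 254 252 252 245 242 233 252 253 253 253 253 253
  242 249 112 192]
 [239 253 253 253 254 253 253 253 253 252 246 247 254 254 254 253 253 253
  244 249 226 118]
 [251 253 253 253 253 253 253 253 253 253 252 251 253 253 253 254 253 253
  208 251 248 123]
 [214 215 235 246 247 248 253 253 253 253 253 253 253 253 253 253 253 252
  158 205 247 244]
 [108 110 138 167 167 173 200 216 216 220 235 247 248 253 253 253 253 252
  116 107 180 196]
 [ 96  98 100  99 102  91  94 113 115 113 142 167 171 200 216 215 217 233
  230 226  98  99]
 [100 100  98  96 100  95  92  95  96  95  92  94  85  85 103 101 109 133
  179 246 101 100]]
button [329.8976 223.5791] [ 0.4944 -0.0182  0.128 ]
```

View pics/m2.png

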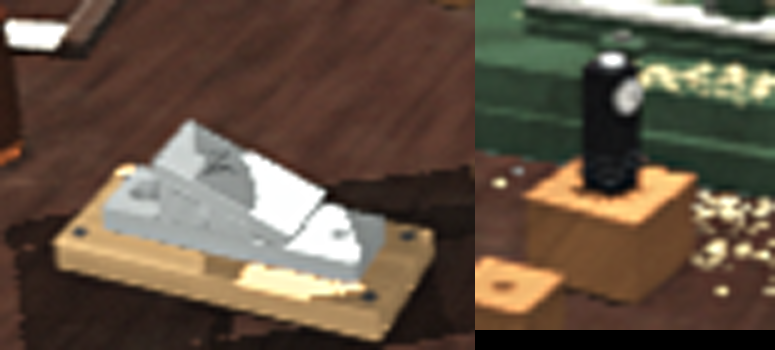

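The block lies flat on the base with both pegs in their holes (crop (142,187) and (340,233)), and the ringed spot is at about (217,163). The gauge stands upright in the larger orange holder, with its dial on the robot-facing side at (628,96).

Emit:
send_rows(commands=[{"tx": -3, "ty": 50, "tz": -10, "ax": 0, "ay": 0, "az": 4, "hand": 1}, {"tx": -6, "ty": 110, "tz": -12, "ax": 0, "ay": 0, "az": 8, "hand": 1}, {"tx": -10, "ty": 170, "tz": -12, "ax": 0, "ay": 0, "az": 12, "hand": 1}, {"tx": -13, "ty": 230, "tz": -12, "ax": 0, "ay": 0, "az": 16, "hand": 1}, {"tx": -17, "ty": 290, "tz": -12, "ax": 0, "ay": 0, "az": 20, "hand": 1}, {"tx": -20, "ty": 350, "tz": -12, "ax": 0, "ay": 0, "az": 24, "hand": 1}, {"tx": -25, "ty": 400, "tz": -12, "ax": 0, "ay": 0, "az": 27, "hand": 1}, {"tx": -25, "ty": 423, "tz": -12, "ax": 0, "ay": 0, "az": 27, "hand": 1}])

```text
t: 10.6
ee_pos: [0.4934, -0.0206, 0.1886]
tool_rot: [[0.915, -0.403, 0.001], [-0.403, -0.915, -0.0], [0.001, -0.0, -1.0]]
wrist_force: [0.0, 0.1, 0.5]
gripper_width: 0.0853
finger_force: 0.0
```

```bash
python3 - <<'E'
from h import *
s=manip.state();print(s['t'],s['ee_pos'],s['qpos'].round(2))
for z in(.13,.0765): print(rel([.494,-.0182,z],down(-23.5)))
E
```

```text
10.6 [ 0.49344768 -0.02062337  0.18859307] [-0.1   0.33  2.   -0.    0.81  1.88]
[-0.5 -2.4 58.6 -0.  -0.1 -0.2]
[-6.000e-01 -2.400e+00  1.121e+02 -0.000e+00 -1.000e-01 -2.000e-01]
```

Emit:
send_rows(commands=[{"tx": 0, "ty": 0, "tz": 0, "ax": 0, "ay": 0, "az": 0, "hand": 1}, {"tx": 0, "ty": 0, "tz": 20, "ax": 0, "ay": 0, "az": 0, "hand": 1}, {"tx": 0, "ty": 0, "tz": 50, "ax": 0, "ay": 0, "az": 0, "hand": 1}, {"tx": 0, "ty": 0, "tz": 80, "ax": 0, "ay": 0, "az": 0, "hand": 1}, {"tx": 0, "ty": 0, "tz": 102, "ax": 0, "ay": 0, "az": 0, "hand": 1}, {"tx": 0, "ty": 0, "tz": 112, "ax": 0, "ay": 0, "az": 0, "hand": 1}, {"tx": 0, "ty": 0, "tz": 112, "ax": 0, "ay": 0, "az": 0, "hand": 1}, {"tx": 0, "ty": 0, "tz": 112, "ax": 0, "ay": 0, "az": 0, "hand": 0.4}])

```text
t: 11.6
ee_pos: [0.4943, -0.018, 0.0764]
tool_rot: [[0.917, -0.4, 0.001], [-0.4, -0.917, -0.0], [0.001, -0.0, -1.0]]
wrist_force: [0.4, 0.1, -0.1]
gripper_width: 0.0697
finger_force: 0.0
```

```bash
python3 - <<'E'
from h import *
s=manip.state();print(s['ee_pos'],s['gripper_width'],rel([.494,-.0182,.0765],down(-23.5)),s['wrist_force'])
E
```

```text
[ 0.49429244 -0.01801298  0.07638494] 0.06970547917943268 [-0.2  0.3 -0.1 -0.  -0.1 -0.1] [ 0.44533735  0.07327953 -0.05037698]
```

Right on the gauge. Closing, then lifting straight up.

Emit:
send_rows(commands=[{"tx": 0, "ty": 0, "tz": 0, "ax": 0, "ay": 0, "az": 0, "hand": 0}, {"tx": 0, "ty": 0, "tz": 0, "ax": 0, "ay": 0, "az": 0, "hand": -0.2}, {"tx": 0, "ty": 0, "tz": 0, "ax": 0, "ay": 0, "az": 0, "hand": -0.4}, {"tx": 0, "ty": 0, "tz": 0, "ax": 0, "ay": 0, "az": 0, "hand": -0.6}, {"tx": 0, "ty": 0, "tz": 0, "ax": 0, "ay": 0, "az": 0, "hand": -1}, {"tx": 0, "ty": 0, "tz": 0, "ax": 0, "ay": 0, "az": 0, "hand": -1}, {"tx": 0, "ty": 0, "tz": 0, "ax": 0, "ay": 0, "az": 0, "hand": -1}, {"tx": 0, "ty": 0, "tz": 0, "ax": 0, "ay": 0, "az": 0, "hand": -1}])

```text
t: 12.6
ee_pos: [0.4939, -0.0183, 0.076]
tool_rot: [[0.917, -0.4, 0.001], [-0.4, -0.917, -0.0], [0.0, -0.0, -1.0]]
wrist_force: [-1.9, -0.2, 9.7]
gripper_width: 0.0255
finger_force: 58.3
```

Emit:
send_rows(commands=[{"tx": 0, "ty": 0, "tz": -5, "ax": 0, "ay": 0, "az": 0, "hand": -1}, {"tx": 0, "ty": 0, "tz": -12, "ax": 0, "ay": 0, "az": 0, "hand": -1}, {"tx": 0, "ty": 0, "tz": -25, "ax": 0, "ay": 0, "az": 0, "hand": -1}, {"tx": 0, "ty": 0, "tz": -40, "ax": 0, "ay": 0, "az": 0, "hand": -1}, {"tx": 0, "ty": 0, "tz": -60, "ax": 0, "ay": 0, "az": 0, "hand": -1}, {"tx": 0, "ty": 0, "tz": -85, "ax": 0, "ay": 0, "az": 0, "hand": -1}, {"tx": 0, "ty": 0, "tz": -110, "ax": 0, "ay": 0, "az": 0, "hand": -1}, {"tx": 0, "ty": 0, "tz": -120, "ax": 0, "ay": 0, "az": 0, "hand": -1}])

```text
t: 13.6
ee_pos: [0.4944, -0.0183, 0.1976]
tool_rot: [[0.917, -0.4, 0.003], [-0.4, -0.917, -0.0], [0.003, -0.001, -1.0]]
wrist_force: [0.4, 1.2, -1.2]
gripper_width: 0.0252
finger_force: 58.9
```

```bash
python3 - <<'E'
from h import *
np.set_printoptions(precision=4,suppress=True)
s=manip.state();print(s['t'],s['ee_pos'],s['gripper_width'],s['tool_rot'])
R0=down(3.45); th=np.radians(20); Rt=R0@Ro.from_euler('y',-20,degrees=True).as_matrix()
print(Rt)
# spot
bg=np.array([.4934,.4055,.0])+R0[:,0]*.0005; spot=bg+R0[:,0]*.009; spot[2]=.059; print('spot',spot,'n',-Rt[:,2])
off=.0805-.011  # TCP to tip when out: tip = TCP + off*z
for d in(.06,.02): print(d,spot-Rt[:,2]*(off+d),rel(spot-Rt[:,2]*(off+d),Rt))
S=grab('side');T=grab('top');print('spot px',proj(S,spot),proj(T,spot)); tip=s['ee_pos']+off*s['tool_rot'][:,2]; print('tip',tip,proj(S,tip))
u,v=proj(S,s['ee_pos']).astype(int)
cv2.imwrite('pics/g.png',cv2.resize(np.array(S['color'])[v-40:v+70,u-45:u+65,::-1],None,fx=5,fy=5,interpolation=cv2.INTER_CUBIC));print(u,v)
E
```

```text
13.6 [ 0.4944 -0.0183  0.1976] 0.025240347857887976 [[ 0.9166 -0.3999  0.0027]
 [-0.3999 -0.9166 -0.0003]
 [ 0.0026 -0.0008 -1.    ]]
[[ 0.938   0.0602 -0.3414]
 [ 0.0565 -0.9982 -0.0206]
 [-0.342   0.     -0.9397]]
spot [0.5029 0.4061 0.059 ] n [0.3414 0.0206 0.9397]
0.06 [0.5471 0.4087 0.1807] [-122.5 -412.4   16.9   -4.7  -19.8  -26.7]
0.02 [0.5334 0.4079 0.1431] [-134.8 -406.2   54.5   -4.7  -19.8  -26.7]
spot px [282.6084 267.1454] [219.7627 222.0743]
tip [ 0.4946 -0.0183  0.1281] [346.8554 184.4234]
347 164
```

View pics/g.png

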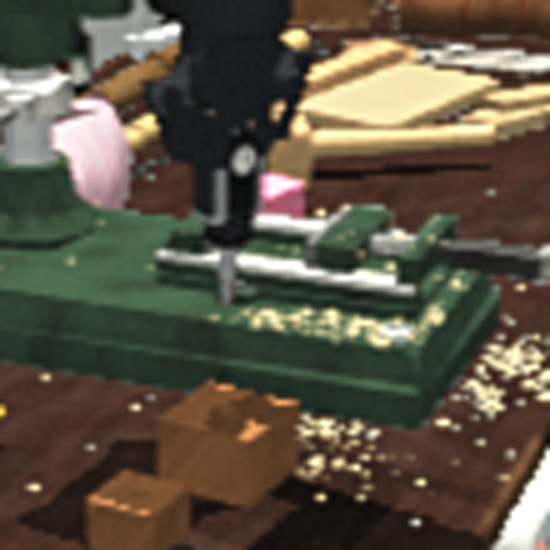

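The gauge hangs clear of its holder, tip at crop (229,301), about 1 px from the predicted position. The predicted spot (282.6,267.1) also agrees with the seen one (283.0,267.2).

```bash
cat >> h.py <<'E'
np.set_printoptions(precision=4,suppress=True)
R0=down(3.45); Rt=R0@Ro.from_euler('y',20,degrees=True).as_matrix()
spot=np.array([.4934,.4055,0])+R0[:,0]*.0095; spot[2]=.059; off=.0695
def tgt(d): return spot-Rt[:,2]*(off+d)
E
python3 - <<'E'
from h import *
print(-Rt[:,2])
for d in(.05,.03,.01): print(d,tgt(d),rel(tgt(d),Rt))
E
```

```text
[-0.3414 -0.0206  0.9397]
0.05 [0.4621 0.4036 0.1713] [-198.2 -373.8   25.3    4.7   19.5  -26.7]
0.03 [0.4689 0.404  0.1525] [-192.2 -376.9   44.1    4.7   19.5  -26.7]
0.01 [0.4757 0.4044 0.1337] [-186.1 -380.    62.9    4.7   19.5  -26.7]
```

Emit:
send_rows(commands=[{"tx": -20, "ty": -38, "tz": 0, "ax": 0.5, "ay": 2, "az": -3, "hand": -1}, {"tx": -48, "ty": -90, "tz": 0, "ax": 1.2, "ay": 5, "az": -7, "hand": -1}, {"tx": -76, "ty": -143, "tz": 2, "ax": 1.9, "ay": 7.9, "az": -10.7, "hand": -1}, {"tx": -104, "ty": -196, "tz": 5, "ax": 2.6, "ay": 10.7, "az": -14.7, "hand": -1}, {"tx": -132, "ty": -249, "tz": 9, "ax": 3.3, "ay": 13.7, "az": -18.7, "hand": -1}, {"tx": -160, "ty": -302, "tz": 14, "ax": 4, "ay": 16.6, "az": -22.7, "hand": -1}, {"tx": -184, "ty": -348, "tz": 20, "ax": 4.5, "ay": 18.5, "az": -25.4, "hand": -1}, {"tx": -198, "ty": -374, "tz": 25, "ax": 4.7, "ay": 19.5, "az": -26.7, "hand": -1}])

```text
t: 14.7
ee_pos: [0.4605, 0.4061, 0.1691]
tool_rot: [[0.939, 0.063, 0.339], [0.059, -0.998, 0.021], [0.34, 0.0, -0.941]]
wrist_force: [-0.1, -1.8, -1.5]
gripper_width: 0.0254
finger_force: 59.2
```

Emit:
send_rows(commands=[{"tx": 0, "ty": 0, "tz": 0, "ax": 0, "ay": 0, "az": 0, "hand": -1}, {"tx": 0, "ty": 0, "tz": 6, "ax": 0, "ay": 0, "az": 0, "hand": -1}, {"tx": 0, "ty": 0, "tz": 14, "ax": 0, "ay": 0, "az": 0, "hand": -1}, {"tx": 0, "ty": 0, "tz": 24, "ax": 0, "ay": 0, "az": 0, "hand": -1}, {"tx": 0, "ty": 0, "tz": 32, "ax": 0, "ay": 0, "az": 0, "hand": -1}, {"tx": 0, "ty": 0, "tz": 36, "ax": 0, "ay": 0, "az": 0, "hand": -1}, {"tx": 0, "ty": 0, "tz": 36, "ax": 0, "ay": 0, "az": 0, "hand": -1}, {"tx": 0, "ty": 0, "tz": 36, "ax": 0, "ay": 0, "az": 0, "hand": -1}])

```text
t: 15.7
ee_pos: [0.4741, 0.4046, 0.1369]
tool_rot: [[0.939, 0.059, 0.339], [0.056, -0.998, 0.021], [0.34, -0.001, -0.94]]
wrist_force: [-0.8, 0.4, -2.2]
gripper_width: 0.0252
finger_force: 59.3
```

```bash
python3 - <<'E'
from h import *
S=grab('side');T=grab('top');s=manip.state();print(s['t'],s['ee_pos'],s['qpos'].round(2),s['wrist_force'],s['finger_force'])
for d in(.012,.006,0,-.006): print(d,rel(tgt(d),Rt))
tip=s['ee_pos']+off*s['tool_rot'][:,2]; print('tip',tip,(proj(S,tip)-[240,215])*7+3,'spot',(proj(S,spot)-[240,215])*7+3,proj(T,spot))
cv2.imwrite('pics/p.png',cv2.resize(np.array(S['color'])[215:290,240:340,::-1],None,fx=7,fy=7,interpolation=cv2.INTER_CUBIC))
E
```

```text
15.8 [0.4741 0.4047 0.137 ] [ 0.79  0.48  1.99 -0.53  0.47  2.75] [-0.0164  0.1591 -1.9427] 59.33794140815735
0.012 [ 0.4  0.3  1.7 -0.   0.1 -0.1]
0.006 [ 0.4  0.3  7.7 -0.   0.1 -0.1]
0 [ 0.4  0.3 13.7 -0.   0.1 -0.1]
-0.006 [ 0.5  0.3 19.7 -0.   0.1 -0.1]
tip [0.4977 0.4061 0.0717] [312.0148 341.2079] spot [301.2591 368.0181] [219.7627 222.0743]
```

View pics/p.png

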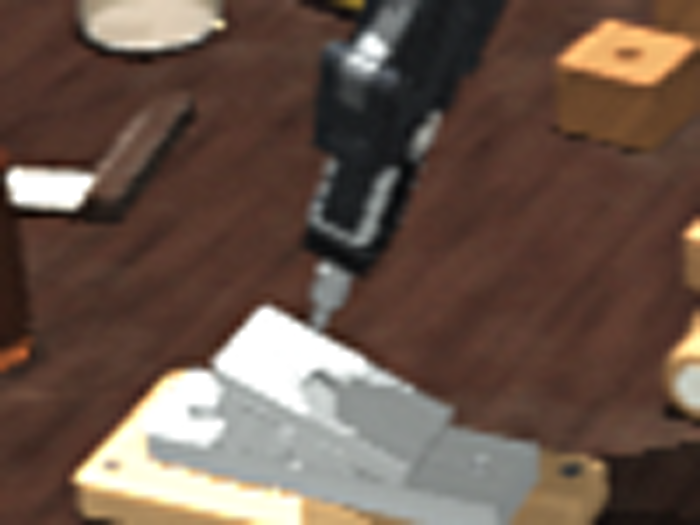

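The side crop shows the gauge tilted square to the slope. Its tip is near (315,335), just above the plate, and lined up along the face normal with the spot at about (301,368). Pressing slowly.

Emit:
send_rows(commands=[{"tx": 0.4, "ty": 0.3, "tz": 4, "ax": 0, "ay": 0, "az": 0, "hand": -1}, {"tx": 0.4, "ty": 0.3, "tz": 8, "ax": 0, "ay": 0, "az": 0, "hand": -1}, {"tx": 0.4, "ty": 0.3, "tz": 11, "ax": 0, "ay": 0, "az": 0, "hand": -1}, {"tx": 0.4, "ty": 0.3, "tz": 13, "ax": 0, "ay": 0, "az": 0, "hand": -1}, {"tx": 0.4, "ty": 0.3, "tz": 14.5, "ax": 0, "ay": 0, "az": 0, "hand": -1}, {"tx": 0.4, "ty": 0.3, "tz": 16, "ax": 0, "ay": 0, "az": 0, "hand": -1}, {"tx": 0.4, "ty": 0.3, "tz": 16.7, "ax": 0, "ay": 0, "az": 0, "hand": -1}, {"tx": 0.4, "ty": 0.3, "tz": 16.7, "ax": 0, "ay": 0, "az": 0, "hand": -1}])

```text
t: 16.8
ee_pos: [0.4801, 0.4045, 0.1211]
tool_rot: [[0.939, 0.059, 0.339], [0.056, -0.998, 0.021], [0.34, -0.0, -0.94]]
wrist_force: [-1.4, -0.8, 1.2]
gripper_width: 0.025
finger_force: 59.5
```

```bash
python3 - <<'E'
from h import *
import time
for i in range(6):
    grab('side');s=manip.state();print(s['t'],s['ee_pos'],'F.n',-s['tool_rot'][:,2]@s['wrist_force'],s['wrist_force'])
print(rel(tgt(-.006),Rt))
E
```

```text
16.85 [0.4801 0.4046 0.1212] F.n 0.7113836820466974 [-1.9817 -0.5591  0.029 ]
16.9 [0.4801 0.4046 0.1212] F.n 0.9772363795857627 [-0.945   0.2072  0.7027]
16.95 [0.48   0.4046 0.1212] F.n 0.41853667549244633 [-1.255   0.1591 -0.0044]
17.0 [0.4801 0.4046 0.1212] F.n 1.4184384269572345 [-0.6769 -0.3543  1.2563]
17.05 [0.4801 0.4046 0.1212] F.n 0.9984108514463673 [-0.9077 -0.6581  0.7197]
17.1 [0.4801 0.4046 0.1212] F.n 0.937484715152565 [-1.7985 -0.1246  0.3451]
[ 0.2 -0.1  2.7 -0.   0.1 -0. ]
```

Force is up about 2.7 N, which means roughly 2.8 mm pressed; geometry says 3.3 mm. 3 mm more reaches half-way.

Emit:
send_rows(commands=[{"tx": 0, "ty": 0, "tz": 1, "ax": 0, "ay": 0, "az": 0, "hand": -1}, {"tx": 0, "ty": 0, "tz": 2, "ax": 0, "ay": 0, "az": 0, "hand": -1}, {"tx": 0, "ty": 0, "tz": 2.5, "ax": 0, "ay": 0, "az": 0, "hand": -1}, {"tx": 0, "ty": 0, "tz": 3, "ax": 0, "ay": 0, "az": 0, "hand": -1}, {"tx": 0, "ty": 0, "tz": 3, "ax": 0, "ay": 0, "az": 0, "hand": -1}, {"tx": 0, "ty": 0, "tz": 3, "ax": 0, "ay": 0, "az": 0, "hand": -1}, {"tx": 0, "ty": 0, "tz": 3, "ax": 0, "ay": 0, "az": 0, "hand": -1}, {"tx": 0, "ty": 0, "tz": 3, "ax": 0, "ay": 0, "az": 0, "hand": -1}])

```text
t: 18.1
ee_pos: [0.4811, 0.4046, 0.1183]
tool_rot: [[0.939, 0.059, 0.339], [0.056, -0.998, 0.021], [0.34, -0.0, -0.94]]
wrist_force: [-1.5, -1.4, 1.5]
gripper_width: 0.0251
finger_force: 59.7
```

```bash
python3 - <<'E'
from h import *
L=[]
for i in range(8):
    S=grab('side');s=manip.state();L.append(-s['tool_rot'][:,2]@s['wrist_force'])
print(s['t'],s['ee_pos'],np.mean(L),rel(tgt(-.006),Rt),s['gripper_width'])
print('tip',(proj(S,spot)-[240,215])*7+3)
cv2.imwrite('pics/q.png',cv2.resize(np.array(S['color'])[215:290,240:340,::-1],None,fx=7,fy=7,interpolation=cv2.INTER_CUBIC))
E
```

```text
18.5 [0.4811 0.4046 0.1183] 2.093005052950126 [ 0.2 -0.1 -0.3 -0.   0.1 -0.1] 0.02548861304247966
tip [301.2591 368.0181]
```

View pics/q.png

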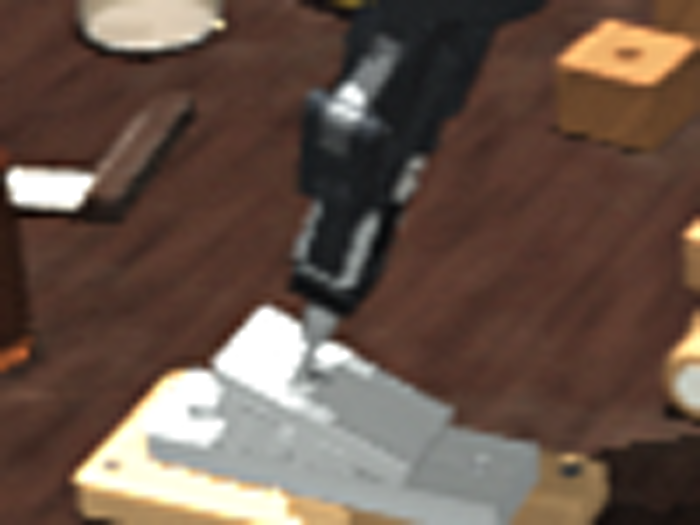

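The gauge is square to the slope with its tip pressed near (305,372), and force and geometry both give about 6 mm. One last enlarged comparison of the ring (before) and the tip (now).

```bash
python3 - <<'E'
from h import *
# same region px u 268..300, v 255..280 at 12x; m2 left part: 5x of u240.., v235..
a=cv2.imread('pics/m2.png')[100:225,140:300]; b=cv2.imread('pics/q.png')[280:455,196:420]
a=cv2.resize(a,(400,312),interpolation=cv2.INTER_CUBIC);b=cv2.resize(b,(400,312),interpolation=cv2.INTER_CUBIC)
cv2.imwrite('pics/cmp.png',np.hstack([a,b]))
E
```

```text
(no output)
```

View pics/cmp.png

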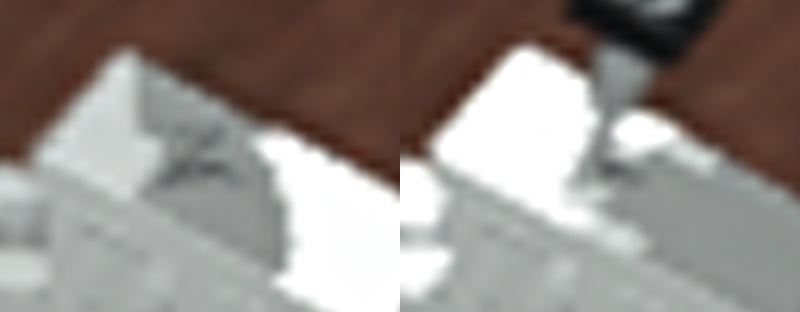

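The ring centre (193,158) and the tip (about (198,160) in the right half) agree to within about half a pixel, so I'm handing in.

```bash
python3 -c "
from workcell import manip
print(manip.sign_off())"
```

```text
the job is handed in; nothing more can be done
None
```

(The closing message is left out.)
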